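Find the rocking lid on the sample block and seat it

ROBOT

A 6-joint arm with a two-finger parallel gripper is mounted at the origin on a cart in front of the work surface, level with it; the furniture and walls round the work are solid. World frame = base frame: x ahead of the robot, y to its left, z up, the work surface at z = 0. Lengths are in m, angles in rad, forces in N, time in s.
With the tool pointing down it reaches from about 0.375 to 0.9 m from the base axis. Payload 3.1 kg.
Tool frame: the origin (TCP) lies at the very end of the fingers, on their centre line; the grasp point (between the pads) lies 19 mm behind it; z points along the fingers, y is the line along which they close (so a half turn about z gives the same grasp; the last joint's range is limited). The gripper opens to 87 mm and grips with 3 to 60 N. Pads are 19 mm wide; open, the fingers measure 117 mm over their backs; the gripper's body (75 mm by 190 mm) begins 51 mm behind the grasp point.
Start: joints at [-1.325, 0.527, 1.433, -0, 1.181, -0.178], TCP at [0.257, -0.57, 0.223] pointing down, gripper open.
Joint ranges: [-3.08, 3.08], [-0.75, 2.2], [0.22, 2.44], [-1.43, 4.57], [0, 2.65], [-2.85, 2.85]. Speed limits (rad/s): [2.79, 2.79, 3.14, 3.14, 3.14, 3.14].

INTERFACE

Orientations are given as a unit quaternion [x, y, z, w].
In Python, from rig import robot gives the robot as it stands. The module is installed in compiled form; this text tells all that it offers.
- The arm moves only by the tool servo_tool, never from a script. Its argument "rows" is one flat list of numbers, 5 for each row, row after row: the closure, from -1 (fully open) to 1 (shut), so that 0 is half open, then the shift along the tool's x, y, z in m, then the turn about the tool's z in degrees. A call has 1 to 5 rows; each row shifts and turns the commanded pose from where the row before left it, along the tool's axes as they then stand; what a row does not reach is not made up. A row lasts 1/12 s, in which the tool goes at most 41.7 mm and 7.16 degrees, less where a joint would pass 70% of its speed; a pose out of reach is approached as far as the arm can. A call with a gripper value outside its range is refused whole. The fingers move at their own pace and stop on an object; "newtons" is the grip in N (left out, the last holds). Time passes only in rows, so rows that do not move let the fingers close. It gives the time, the measured TCP pose, the force, the opening and the grip force at its end, in the units of the state.
- robot.get_obs(): the state, without advancing time (a new reading comes with each control period).
- robot.camera(name): name is "scene" or "top" or "wrist"; returns a dict with "pixels" (420x560x3 uint8, red, green, blue), "intrinsics" (3x3 intrinsics, pixels), "rvec" (rotation vector, rad) and "tvec" (3), from world to camera coordinates, as OpenCV has them; the wrist camera has in their place "mount" (4x4, takes a point from camera to tool coordinates, whose origin is the TCP and whose axes are the flange's). Camera axes: x right, y down, z forward; pixel columns grow to the right and rows downward; lengths in m; the calibration is good to about 2 mm. A picture is of the moment at which its call begins: read the wrist's pose just before it. There is no depth.
- robot.hand_in(): hands the job in; it is judged then, once.
Trained networks look in a picture, given as the dict that the camera call returned (one of the last four; its "shot" number tells which), for a name from the list of things; names that differ only in an ending like _2 or _b are one class to them, and where a whole thing is asked for, a point or a joint stands for the part that bears it (a point fixed in the world has none). Each returns a list of dicts, best first, with "score" (0 to 1); they miss things now and then, are a little off and sometimes report something else, mostly with a low value. They report only what shows in the picture. A call takes as long as a camera call.
- robot.spot_in(picture, query): "at" ([x, y, z] in m, in world coordinates, good to about 4 mm: the middle of the surface that is visible of it).
- robot.outline_of(picture, query): "region" (420x560 bool, what is visible of it).
- robot.place_of(picture, query): "at" ([x, y, z] in m, in world coordinates, good to about 4 mm: a listed point, or the origin of a listed thing).
The state is a dict: "time": time; "q": joint angles; "joint_velocities": joint speeds; "joint_torque": joint torques, N m; "position": TCP position; "tool_rot": TCP orientation; "ft_force": force on the tool from outside, world axes, zero at the start; "moment": the same for the moment, N m; "grip_width": finger opening in m; "grip_force": force on a finger pad.
Only numpy, scipy, OpenCV 4.12 (cv2) and the standard library are available. Lean on these libraries where they do the work, as an engineer would, in place of code of your own. Each camera call takes 0.05 s, during which the arm holds its last target. There are 200 camera calls.

TASK

One of the four round lids on the sample block has not gone home and rocks when its rim is pressed; the other three sit firm. Press on the rims to find the one that rocks, before pressing any lid in the middle hard enough to drive it in; then push that lid down by its middle pad until it is fully home and level, and finish while still holding its pad pressed down with the fingertips. Only press: do not pull or lift any lid, and leave the things standing round the block where they are.

Things in the scene. Friction and masses are not known exactly. Their poses are not given: they have to be found in the camera images.
- block: The fixed aluminium sample block, 212 x 212 mm; its flat top is 45 mm above the bench. Origin at the centre of its underside, z up, x and y along its sides. Four places at x, y = +-50 mm (100 mm pitch), each a 76 mm collar that carries an identical round grey lid. One lid is loose; which place it is at changes from run to run. The three firm lids do not move at all.
- place_1 (a point): Centre of the place at block +x +y, 64 mm above the bench; z up. A lid is 84 mm across with a flat top; in its middle a dark round springy pad, 28 mm across, stands 5 mm above the flat top. Lid heights differ: a firm lid's flat top lies within 2 mm of this point's height; the loose one's is 4 mm higher than it will be when home. Firm pads give too (3 mm, 5 N).
- place_2 (a point): The same at block +x -y. The loose lid stands on a stud under its middle: pressed on its rim, about 30 mm from its centre, with 1 to 2 N, it tips about 0.1 rad until its edge meets the collar (that side drops 3 to 4 mm, the opposite side rises as much). Pressing on there with up to 20 N only holds it tipped. Let go, it springs back level.
- place_3 (a point): The same at block -x +y. Pressed in the middle, the loose lid resists until about 12 N, then slides down 4 mm onto its collar and stops hard there; it stays down and no longer rocks. 20 N does no harm to any lid or pad.
- place_4 (a point): The same at block -x -y. The rims of neighbouring lids are 16 mm apart; nothing stands above the lids.
- loose_seat (a joint): How far the loose lid (whichever place it is at) has gone down, m: 0 at the start, 0.004 when fully home; negative if it is pulled up.
- loose_rock_x (a joint): Tipping of the loose lid about one level axis, rad: 0 when level, up to about 0.1 either way when its rim is pressed.
- loose_rock_y (a joint): Tipping of the loose lid about the level axis at right angles to the first, rad. Depending on the side pressed, either or both change; the larger is then at least about 0.07 either way.
- loose_pad (a joint): How far the loose lid's middle pad is pressed in, m: 0 when free, 0.003 when fully in (about 5 N or more); it springs back. The pads of the firm lids do not affect it.
- dish: Bystander: covered glass dish, 64 mm across, 16 mm high, loose on the bench beside the block. Origin at the centre of its underside, z up.
- stopper: Bystander: small tapered stopper, 25 mm across, 24 mm high, loose beside the block. Origin at the centre of its underside, z up.
- beaker: Bystander: glass beaker, 51 x 56 mm, 71 mm high, loose beside the block. Origin at the centre of its underside, z up.
- vial: Bystander: capped grey plastic vial lying on the bench in front of the block, 25 mm thick, 68 mm long along its y axis. Origin on its underside, halfway along.

How it is judged:
By the outcome, as a careful person would: the job done as asked, in the order asked, and still so for the second after the job is handed in, while the arm keeps its last pose, push and grip.
It also fails if it takes over 45 s, if anything falls off the work surface, if the arm or the gripper's body presses on something with over 40 N, if the wrist force passes 120 N, or if a joint passes its speed limit or range.

## Working session

There is one attempt and no reset: what is moved stays moved. The work goes in short steps, Python scripts to look and compute and a tool call to move; the robot and the scene stay as the last step left them, time stands still between calls to the robot, and variables do not carry over. Pictures are saved under pics/ and viewed, at most 10 in all, crops included, and the job is handed in when it is done.

Besides the shell and the picture viewer there is one more tool, called after "Emit:" as name(argument=value, ...) on one line, values as JSON. servo_tool: Moves the arm, as the interface text tells. Its arguments: {"type":"object","properties":{"rows":{"type":"array","items":{"type":"number"}},"newtons":{"type":"number"}},"required":["rows"]}

```bash
mkdir -p pics; python3 - <<'E'
from rig import robot
import cv2,numpy as np
o=robot.get_obs();print(o['time'],o['position'],o['tool_rot'],o['ft_force'],o['grip_width'])
for n in ['top','scene']:
    p=robot.camera(n);cv2.imwrite(f'pics/{n}0.png',p['pixels'][:,:,::-1])
    for q in ['block','place_1','dish','stopper','beaker','vial']:
        print(n,q,[(np.round(d['at'],3).tolist(),round(d['score'],2)) for d in robot.place_of(p,q)[:5]])
E
```

```text
0.0 [ 0.25684426 -0.56896214  0.22157462] [ 9.77631455e-01  2.10322448e-01 -3.70774272e-05 -1.09740164e-03] [ 0.01633372 -0.37829145  0.29381883] 0.08690156841273478
top block [([0.566, 0.059, 0.002], 0.6), ([0.609, 0.005, 0.064], 0.47)]
top place_1 [([0.62, 0.103, 0.063], 0.6)]
top dish [([0.535, 0.236, 0.002], 0.85)]
top stopper [([0.619, 0.217, 0.003], 0.39)]
top beaker [([0.578, -0.102, 0.0], 0.97)]
top vial [([0.412, 0.06, -0.003], 0.79)]
scene block [([0.572, 0.057, -0.0], 0.7)]
scene place_1 []
scene dish [([0.531, 0.241, 0.002], 0.69)]
scene stopper [([0.624, 0.213, -0.001], 0.77)]
scene beaker [([0.576, -0.109, -0.002], 0.76)]
scene vial [([0.41, 0.057, -0.003], 0.78)]
```

View pics/top0.png

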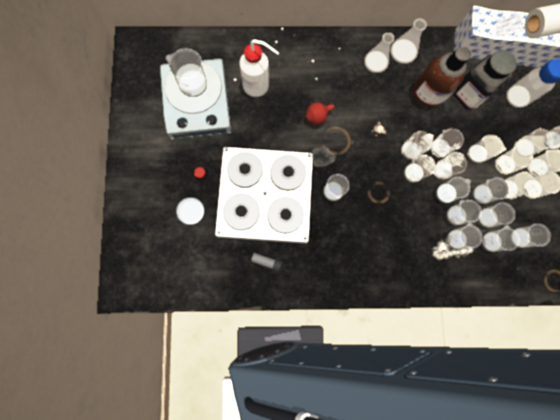

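The top view shows the block with its centre at about (265,194). The lids are at (245,170), (289,171), (241,211) and (285,215), and the bystanders stand clear of them. I'll locate the pads next.

```bash
cat > h.py <<'E'
import numpy as np,cv2
def ray(p,uv,z):
    R=cv2.Rodrigues(np.array(p['rvec'],float))[0];t=np.array(p['tvec'],float).ravel()
    c=-R.T@t; d=R.T@np.linalg.inv(p['intrinsics'])@np.array([uv[0],uv[1],1.]); return c+d*(z-c[2])/d[2]
def tw(o,v): # world vec -> tool axes
    from scipy.spatial.transform import Rotation as Ro
    return Ro.from_quat(o['tool_rot']).inv().apply(v)
E
python3 - <<'E'
from rig import robot
from h import *
p=robot.camera('top');g=cv2.cvtColor(p['pixels'],cv2.COLOR_RGB2GRAY)
P=[]
for u,v in [(245,170),(289,171),(241,211),(285,215)]:
    w=g[v-9:v+10,u-9:u+10].astype(float);m=np.clip(130-w,0,None);yy,xx=np.mgrid[v-9:v+10,u-9:u+10]
    c=((xx*m).sum()/m.sum(),(yy*m).sum()/m.sum());x=ray(p,c,.069);P.append(x);print(np.round(c,1),(m>0).sum(),np.round(x,4))
P=np.array(P);print(P.mean(0),np.linalg.norm(P[0]-P[1]),np.linalg.norm(P[0]-P[2]),np.linalg.norm(P[1]-P[3]),np.linalg.norm(P[2]-P[3]))
ex=(P[0]+P[1]-P[2]-P[3]);ey=(P[0]+P[2]-P[1]-P[3]);print('yaw',np.degrees(np.arctan2(ex[1],ex[0])),np.degrees(np.arctan2(-ey[0],ey[1])))
E
```

```text
[244.4 168.3] 89 [0.6212 0.1064 0.069 ]
[287.9 171.1] 91 [0.6136 0.0069 0.069 ]
[240.8 210.6] 94 [0.5231 0.1146 0.069 ]
[285.4 214. ] 92 [0.5143 0.0149 0.069 ]
[0.5680817  0.06070396 0.069     ] 0.09974342933216865 0.09839614433167834 0.09960347762283699 0.10014651771317087
yaw -4.695112896043471 -4.695766524135546
```

Emit:
servo_tool(rows=[1,0,0,0.01,5.8,1,0,0,0.01,5.8,1,0,0,0.01,5.8,1,0,0,0.01,5.8,1,0,0,0.01,5.8], newtons=20)

```text
time: 1.17
position: [0.2571, -0.5697, 0.1722]
tool_rot: [0.999, -0.044, 0.0, 0.0]
ft_force: [-0.3, 0.5, -0.0]
grip_width: 0.0613
grip_force: 0.0
```

Emit:
servo_tool(rows=[1,0.0119,-0.0301,0,0,1,0.0119,-0.0301,0,0,1,0.0119,-0.0301,0,0,1,0.0119,-0.0301,0,0,1,0.0119,-0.0301,0,0])

```text
time: 1.58
position: [0.3291, -0.4234, 0.1726]
tool_rot: [0.999, -0.042, 0.0, 0.0]
ft_force: [1.3, 0.0, 0.3]
grip_width: 0.0283
grip_force: 0.0
```

Emit:
servo_tool(rows=[1,0.0119,-0.0301,0,0,1,0.0119,-0.0301,0,0,1,0.0119,-0.0301,0,0,1,0.0119,-0.0301,0,0,1,0.0119,-0.0301,0,0])

```text
time: 2.0
position: [0.401, -0.2782, 0.1728]
tool_rot: [0.999, -0.041, 0.0, 0.0]
ft_force: [0.3, -0.1, 0.3]
grip_width: 0.0017
grip_force: 0.0
```

Emit:
servo_tool(rows=[1,0.0119,-0.0301,0,0,1,0.0119,-0.0301,0,0,1,0.0119,-0.0301,0,0,1,0.0119,-0.0301,0,0,1,0.0119,-0.0301,0,0])

```text
time: 2.42
position: [0.4728, -0.133, 0.1728]
tool_rot: [0.999, -0.041, 0.0, 0.0]
ft_force: [0.1, -0.5, -0.6]
grip_width: 0.0009
grip_force: 0.0
```

Emit:
servo_tool(rows=[1,0.0119,-0.0301,0,0,1,0.0119,-0.0301,0,0,1,0.0119,-0.0301,0,0,1,0.0119,-0.0301,0,0,1,0.0119,-0.0301,0,0])

```text
time: 2.83
position: [0.5444, 0.0123, 0.1728]
tool_rot: [0.999, -0.041, 0.0, 0.0]
ft_force: [0.3, -0.7, -0.8]
grip_width: 0.0005
grip_force: 0.0
```

Emit:
servo_tool(rows=[1,0,0,0.025,0,1,0,0,0.025,0,1,0,0,0.025,0,1,0,0,0.02,0,1,0,0,0,0])

```text
time: 3.25
position: [0.5411, 0.0113, 0.0742]
tool_rot: [0.999, -0.041, -0.004, -0.001]
ft_force: [1.0, -0.4, -0.2]
grip_width: 0.0004
grip_force: 0.0
```

```bash
python3 - <<'E'
from rig import robot
from h import *
o=robot.get_obs();p=robot.camera('wrist');print(o['position'],o['ft_force']);print(np.round(p['mount'],3),p['intrinsics'])
c=np.linalg.inv(p['mount'])@[0,0,0.0,1];print(p['intrinsics']@c[:3]/c[2])
s=robot.camera('scene');cv2.imwrite('pics/w1.png',np.hstack([p['pixels'],s['pixels']])[:,:,::-1][:, :].copy() if 0 else p['pixels'][:,:,::-1])
E
```

```text
[0.54106802 0.01132101 0.07416873] [ 1.02063019 -0.39218062 -0.2464448 ]
[[-0.    -0.971 -0.24   0.064]
 [ 1.    -0.     0.     0.001]
 [-0.    -0.24   0.971 -0.162]
 [ 0.     0.     0.     1.   ]] [[298.53847588   0.         284.27915594]
 [  0.         298.53847588 203.883701  ]
 [  0.           0.           1.        ]]
[282.31154389 243.46095495   1.        ]
```

View pics/w1.png

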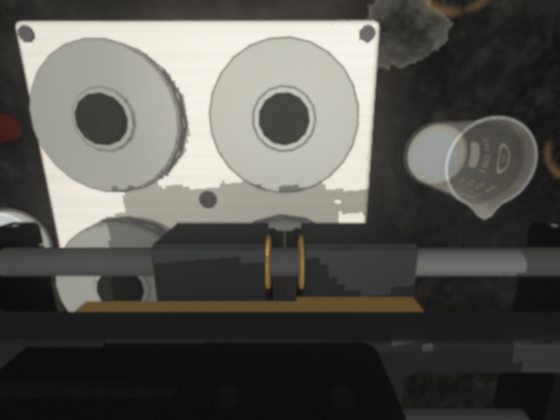

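The wrist view shows lid 2's pad at (284,118), straight ahead, and lid 1's at (102,118). The fingertips, at about (283,243), are over lid 4's inner rim. I'll lower in small steps and watch the force.

Emit:
servo_tool(rows=[1,0,0,0.001,0,1,0,0,0.001,0,1,0,0,0,0,1,0,0,0,0])

```text
time: 3.68
position: [0.5444, 0.0105, 0.0766]
tool_rot: [0.999, -0.041, 0.001, 0.0]
ft_force: [0.3, 0.6, 0.7]
grip_width: 0.0008
grip_force: 0.0
```

Emit:
servo_tool(rows=[1,0,0,0.001,0,1,0,0,0.001,0,1,0,0,0,0,1,0,0,0,0])

```text
time: 4.02
position: [0.5437, 0.0107, 0.0735]
tool_rot: [0.999, -0.041, -0.0, -0.0]
ft_force: [-0.2, -0.3, 0.4]
grip_width: 0.0004
grip_force: 0.0
```

Emit:
servo_tool(rows=[1,0,0,0.001,0,1,0,0,0.001,0,1,0,0,0,0,1,0,0,0,0])

```text
time: 4.35
position: [0.5437, 0.0107, 0.0714]
tool_rot: [0.999, -0.041, -0.0, -0.0]
ft_force: [0.1, 0.3, 0.1]
grip_width: 0.0007
grip_force: 0.0
```

Emit:
servo_tool(rows=[1,0,0,0.001,0,1,0,0,0.001,0,1,0,0,0,0,1,0,0,0,0])

```text
time: 4.68
position: [0.5437, 0.0107, 0.0695]
tool_rot: [0.999, -0.041, -0.0, -0.0]
ft_force: [-0.1, -1.0, -0.7]
grip_width: 0.0003
grip_force: 0.0
```

Emit:
servo_tool(rows=[1,0,0,0.001,0,1,0,0,0,0,1,0,0,0,0])

```text
time: 4.93
position: [0.5437, 0.0107, 0.0685]
tool_rot: [0.999, -0.041, -0.0, -0.0]
ft_force: [0.1, -0.3, 0.2]
grip_width: 0.0003
grip_force: 0.0
```

Emit:
servo_tool(rows=[1,0,0,0.001,0,1,0,0,0,0,1,0,0,0,0])

```text
time: 5.18
position: [0.5437, 0.0107, 0.0675]
tool_rot: [0.999, -0.041, -0.0, -0.0]
ft_force: [0.0, 0.5, 0.1]
grip_width: 0.0005
grip_force: 0.0
```

Emit:
servo_tool(rows=[1,0,0,0.001,0,1,0,0,0,0,1,0,0,0,0])

```text
time: 5.43
position: [0.5437, 0.0107, 0.0665]
tool_rot: [0.999, -0.041, -0.0, -0.0]
ft_force: [0.2, 0.3, 0.0]
grip_width: 0.0006
grip_force: 0.0
```

Emit:
servo_tool(rows=[1,0,0,0.001,0,1,0,0,0,0,1,0,0,0,0])

```text
time: 5.68
position: [0.5438, 0.0107, 0.0664]
tool_rot: [0.999, -0.041, 0.0, 0.0]
ft_force: [-1.1, 0.4, 6.0]
grip_width: 0.0003
grip_force: 3.2
```

Lid 4 is firm: 6 N with no give. Next is lid 2.

Emit:
servo_tool(rows=[1,0,0,-0.012,0,1,0.02,-0.001,0,0,1,0.02,-0.001,0,0,1,0,0,0.006,0,1,0,0,0,0])

```text
time: 6.1
position: [0.5836, 0.0094, 0.0707]
tool_rot: [0.999, -0.041, -0.001, -0.0]
ft_force: [-0.4, 0.1, 0.2]
grip_width: 0.0003
grip_force: 0.0
```

Emit:
servo_tool(rows=[1,0,0,0.001,0,1,0,0,0,0,1,0,0,0,0])

```text
time: 6.35
position: [0.5822, 0.0097, 0.0701]
tool_rot: [0.999, -0.041, -0.001, -0.0]
ft_force: [0.5, 0.2, 0.4]
grip_width: 0.0006
grip_force: 0.0
```

Emit:
servo_tool(rows=[1,0,0,0.001,0,1,0,0,0,0,1,0,0,0,0])

```text
time: 6.6
position: [0.5835, 0.0094, 0.0696]
tool_rot: [0.999, -0.041, -0.0, -0.0]
ft_force: [-0.1, 0.2, 0.4]
grip_width: 0.0004
grip_force: 0.0
```

Emit:
servo_tool(rows=[1,0,0,0.001,0,1,0,0,0,0,1,0,0,0,0])

```text
time: 6.85
position: [0.5837, 0.0094, 0.0685]
tool_rot: [0.999, -0.041, -0.0, -0.0]
ft_force: [0.5, -0.1, 0.8]
grip_width: 0.0003
grip_force: 0.0
```

Emit:
servo_tool(rows=[1,0,0,0.001,0,1,0,0,0,0,1,0,0,0,0])

```text
time: 7.1
position: [0.5837, 0.0094, 0.0675]
tool_rot: [0.999, -0.041, -0.0, -0.0]
ft_force: [-0.0, 0.4, -0.4]
grip_width: 0.0007
grip_force: 0.0
```

Emit:
servo_tool(rows=[1,0,0,0.001,0,1,0,0,0,0,1,0,0,0,0])

```text
time: 7.35
position: [0.5837, 0.0094, 0.0665]
tool_rot: [0.999, -0.041, -0.0, -0.0]
ft_force: [-0.0, -0.4, 0.5]
grip_width: 0.0007
grip_force: 0.0
```

Emit:
servo_tool(rows=[1,0,0,0.001,0,1,0,0,0,0,1,0,0,0,0])

```text
time: 7.6
position: [0.5837, 0.0094, 0.0655]
tool_rot: [0.999, -0.041, -0.0, -0.0]
ft_force: [0.0, 0.2, -0.8]
grip_width: 0.0002
grip_force: 0.0
```

Emit:
servo_tool(rows=[1,0,0,0.001,0,1,0,0,0,0,1,0,0,0,0])

```text
time: 7.85
position: [0.5838, 0.0094, 0.0654]
tool_rot: [0.999, -0.041, 0.0, 0.0]
ft_force: [-2.1, 0.7, 4.8]
grip_width: 0.0003
grip_force: 2.6
```

Lid 2 is firm. Next is lid 1.

Emit:
servo_tool(rows=[1,0,0,-0.012,0,1,0,-0.033,0,0,1,0,-0.033,0,0,1,-0.001,-0.034,0,0,1,0,0,0.004,0])

```text
time: 8.27
position: [0.5918, 0.1145, 0.0741]
tool_rot: [0.999, -0.039, 0.002, -0.001]
ft_force: [0.2, 0.4, 0.5]
grip_width: 0.0005
grip_force: 0.0
```

Emit:
servo_tool(rows=[1,0,0,0.001,0,1,0,0,0,0,1,0,0,0,0,1,0,0,0,0])

```text
time: 8.6
position: [0.5912, 0.1079, 0.0717]
tool_rot: [0.999, -0.042, 0.0, 0.0]
ft_force: [0.2, -0.1, -0.6]
grip_width: 0.0005
grip_force: 0.0
```

Emit:
servo_tool(rows=[1,0,0,0.001,0,1,0,0,0,0,1,0,0,0,0])

```text
time: 8.85
position: [0.591, 0.1085, 0.0705]
tool_rot: [0.999, -0.042, -0.0, 0.0]
ft_force: [0.9, -0.5, 0.2]
grip_width: -0.0001
grip_force: 0.0
```

Emit:
servo_tool(rows=[1,0,0,0.001,0,1,0,0,0,0,1,0,0,0,0])

```text
time: 9.1
position: [0.5909, 0.1091, 0.0695]
tool_rot: [0.999, -0.041, -0.0, -0.0]
ft_force: [0.0, -0.4, 0.9]
grip_width: 0.0002
grip_force: 0.0
```

Emit:
servo_tool(rows=[1,0,0,0.001,0,1,0,0,0,0,1,0,0,0,0])

```text
time: 9.35
position: [0.5909, 0.1092, 0.0685]
tool_rot: [0.999, -0.041, -0.0, 0.0]
ft_force: [1.1, -0.3, -0.6]
grip_width: 0.0001
grip_force: 0.0
```

Emit:
servo_tool(rows=[1,0,0,0.001,0,1,0,0,0,0,1,0,0,0,0])

```text
time: 9.6
position: [0.5909, 0.1092, 0.0675]
tool_rot: [0.999, -0.041, -0.0, -0.0]
ft_force: [-0.4, -0.6, 1.1]
grip_width: 0.0002
grip_force: 0.0
```

Emit:
servo_tool(rows=[1,0,0,0.001,0,1,0,0,0,0,1,0,0,0,0])

```text
time: 9.85
position: [0.591, 0.1092, 0.0665]
tool_rot: [0.999, -0.041, -0.0, -0.0]
ft_force: [-0.5, 0.3, -0.0]
grip_width: 0.0005
grip_force: 0.0
```

Emit:
servo_tool(rows=[1,0,0,0.001,0,1,0,0,0,0,1,0,0,0,0])

```text
time: 10.1
position: [0.5909, 0.1091, 0.0655]
tool_rot: [0.999, -0.041, -0.0, 0.0]
ft_force: [0.2, 0.2, -0.6]
grip_width: 0.0003
grip_force: 0.0
```

Emit:
servo_tool(rows=[1,0,0,0.001,0,1,0,0,0,0,1,0,0,0,0])

```text
time: 10.35
position: [0.5909, 0.1092, 0.0645]
tool_rot: [0.999, -0.041, -0.0, 0.0]
ft_force: [0.2, -0.5, 0.6]
grip_width: 0.0006
grip_force: 0.0
```

Emit:
servo_tool(rows=[1,0,0,0.001,0,1,0,0,0,0,1,0,0,0,0])

```text
time: 10.6
position: [0.5912, 0.1092, 0.0639]
tool_rot: [0.999, -0.041, 0.0, -0.0]
ft_force: [0.2, -0.3, 3.0]
grip_width: 0.0004
grip_force: 1.4
```

Emit:
servo_tool(rows=[1,0,0,0.001,0,1,0,0,0,0,1,0,0,0,0])

```text
time: 10.85
position: [0.5912, 0.1092, 0.0639]
tool_rot: [0.999, -0.041, 0.0, 0.0]
ft_force: [-1.7, -1.3, 9.3]
grip_width: 0.0006
grip_force: 4.4
```

Lid 1 is firm: no force until 0.064, then a hard stop. I'll confirm by pressing lid 3's rim.

Emit:
servo_tool(rows=[1,0,0,-0.014,0,1,-0.019,0,0,0,1,-0.0194,0,0,0,1,0,0,0.003,0,1,0,0,0,0])

```text
time: 11.27
position: [0.5517, 0.1124, 0.073]
tool_rot: [0.999, -0.041, -0.001, 0.0]
ft_force: [0.5, 0.5, -0.1]
grip_width: 0.0007
grip_force: 0.0
```

Emit:
servo_tool(rows=[1,0,0,0.001,0,1,0,0,0.001,0,1,0,0,0,0,1,0,0,0,0])

```text
time: 11.6
position: [0.5535, 0.1122, 0.0713]
tool_rot: [0.999, -0.041, 0.0, -0.0]
ft_force: [-0.4, 0.0, 0.3]
grip_width: 0.0005
grip_force: 0.0
```

Emit:
servo_tool(rows=[1,0,0,0.001,0,1,0,0,0,0,1,0,0,0,0])

```text
time: 11.85
position: [0.5528, 0.1123, 0.0705]
tool_rot: [0.999, -0.041, -0.0, 0.0]
ft_force: [-0.3, 0.7, -0.5]
grip_width: 0.0003
grip_force: 0.0
```

Emit:
servo_tool(rows=[1,0,0,0.001,0,1,0,0,0,0,1,0,0,0,0])

```text
time: 12.1
position: [0.553, 0.1123, 0.0696]
tool_rot: [0.999, -0.041, 0.0, -0.0]
ft_force: [-0.3, 0.2, -0.4]
grip_width: 0.0004
grip_force: 0.2
```

Emit:
servo_tool(rows=[1,0,0,0.001,0,1,0,0,0,0,1,0,0,0,0])

```text
time: 12.35
position: [0.5531, 0.1123, 0.0687]
tool_rot: [0.999, -0.041, 0.0, -0.0]
ft_force: [0.4, -0.4, 0.6]
grip_width: 0.0004
grip_force: 0.5
```

Emit:
servo_tool(rows=[1,0,0,0.001,0,1,0,0,0,0,1,0,0,0,0])

```text
time: 12.6
position: [0.5532, 0.1123, 0.0677]
tool_rot: [0.999, -0.041, 0.0, -0.0]
ft_force: [1.4, -0.8, 1.6]
grip_width: 0.0004
grip_force: 0.8
```

Lid 3 gives softly with rising grip_force, so it is rocking. I'll press on until it is fully tipped.

Emit:
servo_tool(rows=[1,0,0,0.001,0,1,0,0,0,0,1,0,0,0,0])

```text
time: 12.85
position: [0.5533, 0.1123, 0.0672]
tool_rot: [0.999, -0.041, 0.001, 0.0]
ft_force: [0.8, -0.0, 4.2]
grip_width: 0.0007
grip_force: 2.5
```

Emit:
servo_tool(rows=[1,0,0,0.001,0,1,0,0,0,0,1,0,0,0,0])

```text
time: 13.1
position: [0.5533, 0.1123, 0.0669]
tool_rot: [0.999, -0.041, 0.001, 0.0]
ft_force: [0.9, -0.5, 9.5]
grip_width: 0.0001
grip_force: 4.7
```

```bash
python3 - <<'E'
from rig import robot
from h import *
p=robot.camera('scene');cv2.imwrite('pics/s1.png',p['pixels'][:,:,::-1]);print(robot.get_obs()['ft_force'])
R=cv2.Rodrigues(np.array(p['rvec'],float))[0]
print(cv2.projectPoints(np.array([[.5228,.1146,.069]]),p['rvec'],p['tvec'],p['intrinsics'],None)[0])
E
```

```text
[ 0.36544394  0.08995622 10.83096273]
[[[238.57351241 233.12768816]]]
```

View pics/s1.png

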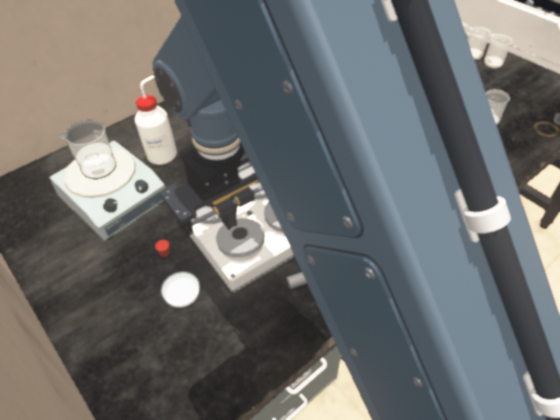

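The scene view shows the fingers on lid 3's rim at (238,233), and its travel was 3.1 mm before a hard stop, so lid 3 is the loose one. I'll move to its middle.

Emit:
servo_tool(rows=[1,0,0,-0.015,0,1,-0.0156,0,0,0,1,-0.015,0,0,0,1,0,0,0,0,1,0,0,0,0])

```text
time: 13.57
position: [0.5212, 0.115, 0.0803]
tool_rot: [0.999, -0.041, -0.001, 0.0]
ft_force: [0.3, 0.2, -0.8]
grip_width: 0.0002
grip_force: 0.0
```

Emit:
servo_tool(rows=[1,0,0,0.001,0,1,0,0,0.001,0,1,0,0,0.001,0,1,0,0,0,0,1,0,0,0,0])

```text
time: 13.98
position: [0.5225, 0.1147, 0.0773]
tool_rot: [0.999, -0.041, -0.0, -0.0]
ft_force: [0.4, -0.0, -0.4]
grip_width: 0.0003
grip_force: 0.0
```

```bash
python3 - <<'E'
from rig import robot
from h import *
o=robot.get_obs();print(o['position'],o['ft_force'])
p=robot.camera('top');cv2.imwrite('pics/t2.png',cv2.resize(p['pixels'][120:270,190:340,::-1],None,fx=3.8,fy=3.8))
E
```

```text
[0.52253894 0.11474638 0.07728886] [ 0.37563902 -0.04902499 -0.3680842 ]
```

View pics/t2.png

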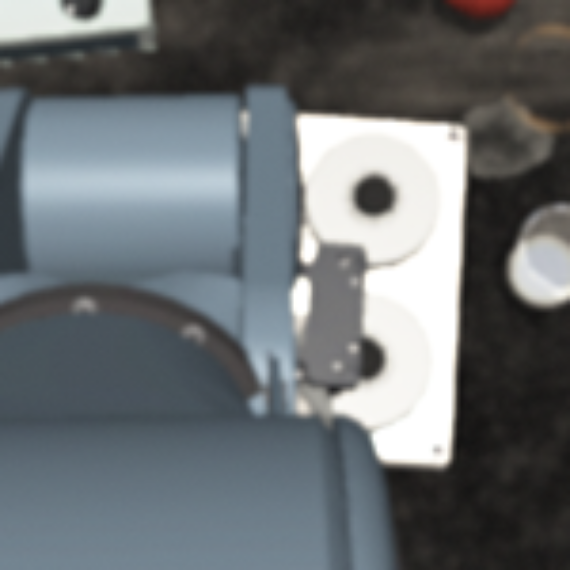

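The arm hides lid 3 in the top view, and only lids 1's neighbours at (375,195) and (365,358) show. The pose matches the pad's measured centre, so I'll press.

Emit:
servo_tool(rows=[1,0,0,0.001,0,1,0,0,0.001,0,1,0,0,0.001,0,1,0,0,0,0,1,0,0,0,0])

```text
time: 14.45
position: [0.5224, 0.1149, 0.0747]
tool_rot: [0.999, -0.041, 0.0, 0.0]
ft_force: [0.1, -0.0, 1.5]
grip_width: 0.0004
grip_force: 0.8
```

Emit:
servo_tool(rows=[1,0,0,0.001,0,1,0,0,0.001,0,1,0,0,0,0,1,0,0,0,0])

```text
time: 14.78
position: [0.5224, 0.1148, 0.0728]
tool_rot: [0.999, -0.041, 0.0, 0.0]
ft_force: [-0.9, 0.9, 3.5]
grip_width: 0.0003
grip_force: 2.1
```

Emit:
servo_tool(rows=[1,0,0,0.001,0,1,0,0,0,0,1,0,0,0,0])

```text
time: 15.03
position: [0.5224, 0.1148, 0.0721]
tool_rot: [0.999, -0.041, 0.0, -0.0]
ft_force: [-1.6, 0.4, 7.4]
grip_width: 0.0004
grip_force: 3.4
```

Emit:
servo_tool(rows=[1,0,0,0.001,0,1,0,0,0,0,1,0,0,0,0])

```text
time: 15.28
position: [0.5224, 0.1149, 0.0714]
tool_rot: [0.999, -0.041, 0.0, -0.0]
ft_force: [-1.6, -0.9, 8.3]
grip_width: 0.0003
grip_force: 4.6
```

Emit:
servo_tool(rows=[1,0,0,0.001,0,1,0,0,0,0,1,0,0,0,0])

```text
time: 15.53
position: [0.5224, 0.1149, 0.0705]
tool_rot: [0.999, -0.041, 0.0, -0.0]
ft_force: [-1.5, -0.6, 8.9]
grip_width: 0.0005
grip_force: 5.0
```

Emit:
servo_tool(rows=[1,0,0,0.001,0,1,0,0,0,0,1,0,0,0,0])

```text
time: 15.78
position: [0.5224, 0.1148, 0.0695]
tool_rot: [0.999, -0.041, 0.0, -0.0]
ft_force: [-1.8, -0.7, 10.5]
grip_width: 0.0002
grip_force: 5.2
```

Emit:
servo_tool(rows=[1,0,0,0.001,0,1,0,0,0,0,1,0,0,0,0])

```text
time: 16.03
position: [0.5224, 0.1149, 0.0685]
tool_rot: [0.999, -0.041, 0.0, -0.0]
ft_force: [-1.3, 0.3, 10.8]
grip_width: 0.0005
grip_force: 5.3
```

Emit:
servo_tool(rows=[1,0,0,0.001,0,1,0,0,0,0,1,0,0,0,0])

```text
time: 16.28
position: [0.5224, 0.1148, 0.0678]
tool_rot: [0.999, -0.041, 0.0, 0.0]
ft_force: [-2.1, 0.2, 13.0]
grip_width: 0.0003
grip_force: 6.3
```

It slid about 4 mm and is now stiffening. I'll press a little more to confirm the hard stop.

Emit:
servo_tool(rows=[1,0,0,0.0007,0,1,0,0,0,0,1,0,0,0,0,1,0,0,0,0,1,0,0,0,0])

```text
time: 16.7
position: [0.5224, 0.1148, 0.0676]
tool_rot: [0.999, -0.041, 0.001, 0.0]
ft_force: [-3.7, -0.0, 16.3]
grip_width: 0.0003
grip_force: 8.2
```

```bash
python3 - <<'E'
from rig import robot
o=robot.get_obs();print(o['position'],o['ft_force']);print(robot.hand_in())
E
```

```text
[0.52242843 0.1148338  0.06762353] [-3.66648195 -0.04883756 16.25947951]
the job is handed in; nothing more can be done
None
```

The lid at place_3 was the loose one: its rim gave about 3 mm while the other three held firm. I pushed it about 4 mm down by its middle pad to a hard stop and handed in while still pressing with about 16 N; the arm hid the lid from the top camera at its last look, so that it is home and level rests on force and travel readings.

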